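# Scoop ice into the serving bucket

### The arm

A 7-joint arm with a two-finger parallel gripper is mounted at the origin on the work surface. World frame = base frame: x ahead of the robot, y to its left, z up, the work surface at z = 0. Lengths are in m, angles in rad, forces in N, time in s.
With the tool pointing down it reaches from about 0.4 to 0.875 m from the base axis. Payload 19.3 kg.
Tool frame: the origin (TCP) lies where the fingers leave the gripper's body, on its centre line; the fingertips stand bot.tip_reach ahead of it and the grasp point (between the pads) lies 54 mm ahead of it (bot.tip_reach is the distance from the TCP to the fingertips, in m); z points along the fingers, y is the line along which they close (so a half turn about z gives the same grasp; the last joint's range is limited). The gripper opens to 85 mm and grips with 20 to 120 N. Pads are 22 mm wide; open, the fingers measure 114 mm over their backs; the gripper's body (76 mm by 85 mm) begins 54 mm behind the grasp point. The pads swing forward as they close: fully open they stand 13 mm farther back than shut.
Start: joints at [-0.07, 0.521, -0.036, 1.599, 0.021, 1.021, -0.113], TCP at [0.625, -0, 0.304] pointing down, gripper open.
Joint ranges: [-2.91, 2.91], [-0.3, 2.13], [-1.5, 1.42], [0.17, 2.43], [-1.26, 4.41], [0.16, 1.93], [-2.52, 2.52]. Speed limits (rad/s): [1.89, 1.89, 2.39, 2.39, 3.01, 3.01, 3.01].

### API

Orientations are given as [roll, pitch, yaw] about the fixed x, y, z axes, in that order (R = Rz(yaw) Ry(pitch) Rx(roll)).
In Python, from workcell import bot gives the robot as it stands. The module is installed in compiled form; this text tells all that it offers.
- The arm moves only by the shell command python3 -m jog 'ROWS' [FORCE]. ROWS is JSON, a list that holds one entry, the list of rows, each a list of 7 numbers: the shift along the tool's x, y, z in mm, then the turn, a rotation vector about the tool's x, y, z in rad, then the opening, from 0 (shut) to 1 (fully open). In form: [[[tx, ty, tz, wx, wy, wz, fingers], ...]]. A call has 1 to 5 rows; each row shifts and turns the commanded pose from where the row before left it, along the tool's axes as they then stand; what a row does not reach is not made up. A row lasts 1/10 s, in which the tool goes at most 50 mm and 8.59 degrees, less where a joint would pass 70% of its speed; a pose out of reach is approached as far as the arm can. A call is refused whole if a number of a shift passes 50 or a number of a turn 0.15, either way. A call with a gripper value outside its range is refused whole. The fingers move at their own pace and stop on an object; FORCE is the grip in N (left out, the last holds). Time passes only in rows, so rows that do not move let the fingers close. It gives the time, the measured TCP pose, the force, the opening and the grip force at its end, in the units of the state.
- bot.observe(): the state, without advancing time (a new reading comes with each control period).
- bot.grab_frame(name): name is "scene" or "side" or "wrist"; returns a dict with "img" (384x512x3 uint8, red, green, blue), "intrinsics" (3x3 intrinsics, pixels), "k1" (the pictures are not rectified: a ray, as slopes to the right and down, at radius r is drawn at 1 + k1 r^2 times it, then the intrinsics apply), "R" (3x3) and "t" (3): a world point X has camera coordinates R X + t; the wrist camera has in their place "tool_from_camera" (4x4, takes a point from camera to tool coordinates, whose origin is the TCP and whose axes are the flange's). Camera axes: x right, y down, z forward; pixel columns grow to the right and rows downward; lengths in m; the calibration is good to about 2 mm. A picture is of the moment at which its call begins: read the wrist's pose just before it. There is no depth.
- bot.job_done(): hands the job in; it is judged then, once.
Trained networks look in a picture, given as the dict that the camera call returned (one of the last four; its "shot" number tells which), for a name from the list of things; names that differ only in an ending like _2 or _b are one class to them, and where a whole thing is asked for, a point or a joint stands for the part that bears it (a point fixed in the world has none). Each returns a list of dicts, best first, with "conf" (0 to 1); they miss things now and then, are a little off and sometimes report something else, mostly with a low value. They report only what shows in the picture. A call takes as long as a camera call. They do not tell look-alikes from the thing itself.
- bot.trace(query, picture): "region" (384x512 bool, what is visible of it).
- bot.spot_point(query, picture): "xyz" ([x, y, z] in m, in world coordinates, good to about 4 mm: a listed point, or the origin of a listed thing).
The state is a dict: "clock": time; "qpos": joint angles; "qd": joint speeds; "joint_efforts": joint torques, N m; "position": TCP position; "tool_rot": TCP orientation; "force": force on the tool from outside, world axes, zero at the start; "moment": the same for the moment, N m; "grip_width": finger opening in m; "finger_force": force on a finger pad.
Only numpy, scipy, OpenCV 4.12 (cv2) and the standard library are available. Lean on these libraries where they do the work, as an engineer would, in place of code of your own. Each camera call takes 0.05 s, during which the arm holds its last target. There are 200 camera calls.

### The job

Take the ice scoop from its drip tray and use it to put at least four ice cubes from the steel pan into the glass bucket, a second scoopful if one is not enough; the bucket stays upright, and no cube may be touched by the gripper itself or end up anywhere but in the bucket or the pan. Then lay the scoop back flat in its tray and let go. Do not disturb the tumblers and the ribbon roll.

Things in the scene. Friction and masses are not known exactly. Their poses are not given: they have to be found in the camera images.
- pan: Open stainless pan that holds the ice, fixed. Outside 290 (its x) x 116 (its y) x 62 mm high, straight walls and flat floor 4 mm thick, so inside 282 x 108 mm, the inner floor 4 mm up. Origin: centre of its underside, z up. Its x runs along its long side, within 0.3 rad of world +y. The ice has slid to its +x end; the rest of the floor is bare.
- ice0: Ice cube 1 of 8: 27 mm clear cube with edges melted to 4.5 mm bevels, 14 to 20 g, very slippery on everything (friction about 0.15: it starts to slide on a slope of about 9 degrees). Origin: its centre. All eight start flat on the pan's floor, gathered in the half towards its +x end.
- ice1: Ice cube 2 of 8: 27 mm clear cube with edges melted to 4.5 mm bevels, 14 to 20 g, very slippery on everything (friction about 0.15: it starts to slide on a slope of about 9 degrees). Origin: its centre. All eight start flat on the pan's floor, gathered in the half towards its +x end.
- ice2: Ice cube 3 of 8: 27 mm clear cube with edges melted to 4.5 mm bevels, 14 to 20 g, very slippery on everything (friction about 0.15: it starts to slide on a slope of about 9 degrees). Origin: its centre. All eight start flat on the pan's floor, gathered in the half towards its +x end.
- ice3: Ice cube 4 of 8: 27 mm clear cube with edges melted to 4.5 mm bevels, 14 to 20 g, very slippery on everything (friction about 0.15: it starts to slide on a slope of about 9 degrees). Origin: its centre. All eight start flat on the pan's floor, gathered in the half towards its +x end.
- ice4: Ice cube 5 of 8: 27 mm clear cube with edges melted to 4.5 mm bevels, 14 to 20 g, very slippery on everything (friction about 0.15: it starts to slide on a slope of about 9 degrees). Origin: its centre. All eight start flat on the pan's floor, gathered in the half towards its +x end.
- ice5: Ice cube 6 of 8: 27 mm clear cube with edges melted to 4.5 mm bevels, 14 to 20 g, very slippery on everything (friction about 0.15: it starts to slide on a slope of about 9 degrees). Origin: its centre. All eight start flat on the pan's floor, gathered in the half towards its +x end.
- ice6: Ice cube 7 of 8: 27 mm clear cube with edges melted to 4.5 mm bevels, 14 to 20 g, very slippery on everything (friction about 0.15: it starts to slide on a slope of about 9 degrees). Origin: its centre. All eight start flat on the pan's floor, gathered in the half towards its +x end.
- ice7: Ice cube 8 of 8: 27 mm clear cube with edges melted to 4.5 mm bevels, 14 to 20 g, very slippery on everything (friction about 0.15: it starts to slide on a slope of about 9 degrees). Origin: its centre. All eight start flat on the pan's floor, gathered in the half towards its +x end.
- scoop: Cast aluminium ice scoop, 130 to 210 g, lying in the drip tray. Origin: centre of the bowl's flat underside; x to the nose, z up when level. Bowl 100 mm long (x -50 to 50), 88 wide outside, 83 inside, open at the front; floor 2.5 mm thick. Back wall at x = -50 and side walls 42 mm high; from x = 8 the sides slope down to the lip. See also its grip and lip.
- scoop_grip (a point): Middle of the scoop's handle, the place to grip it: x = -97, y = 0, z = 116 mm in the scoop's frame, same axes. The handle is a straight bar with flat sides, 16 mm wide (along y), 22 mm deep; from just above the back wall's top edge it climbs backwards at 50 degrees to its end at x = -132, z = 158. Held with a firm grip it still turns in the fingers if the bowl is pushed down with more than about 5 N.
- scoop_lip (a point): Middle of the scoop's front lip, on its underside: x = 50, y = 0, z = 0 mm in the scoop's frame, same axes. The lip is straight, 88 mm wide, and thins to about 1 mm.
- tray: Shallow dark steel drip tray, the scoop's place, fixed: outside 220 (x) x 112 (y) x 14 mm high, walls and floor 3 mm. Origin: centre of its underside, z up. The scoop starts level in it, nose to the tray's +x, its origin about 25 mm ahead of the tray's. The tray stands on one side of the pan and the bucket on the other; which side varies.
- bucket: Round glass serving bucket, empty, loose, 0.85 kg, 125 mm high, 136 mm across the rim and 112 mm across the foot, wall 4 mm, base 10 mm thick. Origin: centre of its underside, z up.
- bucket_rim (a point): Centre of the bucket's mouth, 125 mm above the counter; the opening is 128 mm across.
- bucket_mid (a point): Middle of the bucket's hollow, on its axis, 50 mm above its underside.
- scoop_bowl (a point): Middle of the scoop's bowl: x = -5, y = 0, z = 20 mm in the scoop's frame, same axes.
- tumbler_a: Glass tumbler, 74 mm across, 95 mm high, to be left alone. Origin: centre of its underside.
- tumbler_b: Glass tumbler, 74 mm across, 95 mm high, to be left alone. Origin: centre of its underside.
- ribbon: Roll of ribbon lying flat, 72 mm across, 27 mm high, to be left alone. Origin: centre of its underside.
There are look-alikes about, which are no part of the job. Leave any purple look-alike of the scoop alone.

How it is judged:
By the outcome, as a careful person would: the job done as asked, in the order asked, and still so for the second after the job is handed in, with the robot touching nothing.
It also fails if it takes over 72 s, if anything falls off the work surface, if the arm or the gripper's body presses on something with over 40 N, if the wrist force passes 120 N, or if a joint passes its speed limit or range.

## Working session

There is one attempt and no reset: what is moved stays moved. The work goes in short steps, Python scripts to look and compute and a shell command to move; the robot and the scene stay as the last step left them, time stands still between calls to the robot, and variables do not carry over. Pictures are saved under pics/ and viewed, at most 13 in all, crops included, and the job is handed in when it is done.

```bash
mkdir -p pics
cat > h.py <<'E'
import numpy as np, cv2
from workcell import bot
from scipy.spatial.transform import Rotation as Ro
np.set_printoptions(precision=4,suppress=True)
def save(p,n): cv2.imwrite('pics/'+n,cv2.cvtColor(p['img'],cv2.COLOR_RGB2BGR))
def proj(p,X):
    X=np.atleast_2d(X); c=X@np.array(p['R']).T+np.array(p['t']); s=c[:,:2]/c[:,2:]
    s=s*(1+p['k1']*(s**2).sum(1,keepdims=True)); K=np.array(p['intrinsics']); return s@K[:2,:2].T+K[:2,2]
def plane(p,uv,z):
    K=np.array(p['intrinsics']);d=(np.atleast_2d(uv)-K[:2,2])/[K[0,0],K[1,1]];s=d.copy()
    for _ in range(20): s=d/(1+p['k1']*(s**2).sum(1,keepdims=True))
    R=np.array(p['R']);o=-R.T@np.array(p['t']);r=np.c_[s,np.ones(len(s))]@R
    return o+r*((z-o[2])/r[:,2:])
E
python3 - <<'E'
from h import *
s=bot.observe();print(s,bot.tip_reach)
for n in ('scene','side'):
    p=bot.grab_frame(n);save(p,n+'0.png');print(n,-np.array(p['R']).T@p['t'])
    for q in ['pan','ice0','scoop','scoop_grip','scoop_lip','scoop_bowl','tray','bucket','bucket_rim','tumbler_a','ribbon']:
        print(q,[(np.round(d['xyz'],3).tolist(),round(d['conf'],2),proj(p,d['xyz'])[0].round().tolist()) for d in bot.spot_point(q,p)])
E
```

```text
{'clock': 0.0, 'qpos': array([-0.0702,  0.522 , -0.0363,  1.6   ,  0.0212,  1.0211, -0.1128]), 'qd': array([ 0.0005, -0.0002, -0.0006,  0.0001,  0.001 , -0.0015, -0.0014]), 'joint_efforts': array([ -0.0042, -92.711 ,   1.9776, -36.9928,   0.0176,   0.0082,
        -0.0001]), 'position': array([ 0.6248, -0.    ,  0.3033]), 'tool_rot': array([-3.1405,  0.0001,  1.5708]), 'force': array([0.3205, 0.2748, 0.3628]), 'moment': array([-0.0381, -0.008 , -0.0127]), 'finger_force': 0.0, 'grip_width': 0.08531997520828244} 0.0726
scene [0.8512 0.3582 0.9509]
pan [([0.573, 0.024, -0.0], 0.74, [256.0, 241.0])]
ice0 [([0.539, 0.04, 0.015], 0.65, [268.0, 235.0]), ([0.556, 0.072, 0.016], 0.63, [271.0, 247.0]), ([0.54, 0.108, 0.017], 0.52, [284.0, 252.0]), ([0.593, 0.107, 0.017], 0.52, [270.0, 263.0]), ([0.608, 0.03, 0.021], 0.42, [248.0, 246.0]), ([0.754, 0.182, 0.002], 0.16, [242.0, 325.0])]
scoop [([0.264, -0.238, 0.001], 0.66, [274.0, 138.0]), ([0.608, 0.072, 0.015], 0.41, [257.0, 257.0])]
scoop_grip [([0.488, -0.331, 0.123], 0.91, [203.0, 130.0]), ([0.351, -0.203, 0.114], 0.74, [263.0, 134.0])]
sc
[... 1524 characters left out ...]
58, [236.0, 302.0]), ([0.598, 0.147, 0.018], 0.39, [274.0, 175.0])]
scoop_lip [([0.211, -0.259, 0.003], 0.91, [168.0, 258.0]), ([0.261, -0.464, 0.001], 0.63, [188.0, 311.0])]
scoop_bowl [([0.266, -0.238, 0.02], 0.85, [187.0, 246.0]), ([0.301, -0.51, 0.019], 0.79, [206.0, 318.0]), ([0.579, -0.331, 0.021], 0.62, [303.0, 255.0])]
tray [([0.558, -0.327, 0.004], 0.9, [295.0, 259.0])]
bucket [([0.57, 0.317, -0.003], 0.84, [258.0, 161.0])]
bucket_rim [([0.57, 0.32, 0.127], 0.65, [258.0, 131.0])]
tumbler_a [([0.75, 0.183, 0.005], 0.84, [310.0, 171.0]), ([0.738, -0.137, -0.0], 0.58, [334.0, 217.0])]
ribbon [([0.76, -0.018, 0.002], 0.53, [329.0, 197.0]), ([0.576, -0.328, 0.019], 0.46, [302.0, 255.0])]
```

Run:
```python
from h import *
a=cv2.imread('pics/scene0.png');b=cv2.imread('pics/side0.png')
c=cv2.resize(a[90:350,130:370],None,fx=1.65*1,fy=1.65,interpolation=3)
d=cv2.resize(b[110:350,150:350],None,fx=1.79,fy=1.79,interpolation=3)
d=cv2.resize(d,(int(d.shape[1]*c.shape[0]/d.shape[0]),c.shape[0]))
cv2.imwrite('pics/both.png',np.hstack([c,d]));print(c.shape,d.shape)
p=bot.grab_frame('scene')
R=bot.trace('pan',p);print([(d['conf'],d['region'].sum()) for d in R])
```

```text
(429, 396, 3) (429, 357, 3)
[(0.91, np.int64(3711))]
```

View pics/both.png

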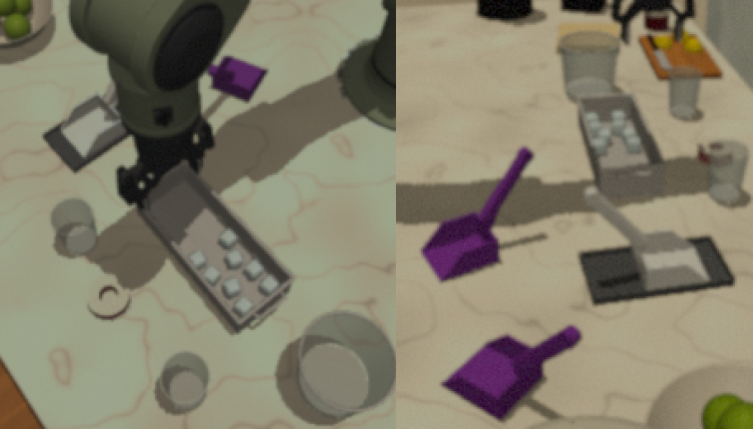

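The real scoop is the silver one in the dark tray, at scene (186,164) and side (303,255). The purple look-alikes are at scene (274,138) and side (187,246) and (206,318). The side crop already shows this clearly, so I'm moving to pregrasp.

```bash
python3 -m jog '[[[-27,-17,0,0,0,0,1],[-28,-17,0,0,0,0,1],[-28,-17,0,0,0,0,1],[-28,-17,0,0,0,0,1],[-28,-17,0,0,0,0,1]]]' 80
python3 -m jog '[[[-28,-17,0,0,0,0,1],[-28,-17,0,0,0,0,1],[-28,-17,0,0,0,0,1],[-28,-17,0,0,0,0,1],[-28,-17,0,0,0,0,1]]]' >/dev/null
python3 -m jog '[[[-25,-17,0,0,0,0,1],[-26,-13,0,0,0,0,1],[0,0,0,0,0,0.14,1],[0,0,0,0,0,0.14,1],[0,0,0,0,0,0.14,1]]]'>/dev/null
python3 -m jog '[[[0,0,0,0,0,0.14,1],[0,0,0,0,0,0.14,1],[0,0,0,0,0,0.14,1],[0,0,0,0,0,0.14,1],[0,0,0,0,0,0.14,1]]]'>/dev/null
python3 -m jog '[[[0,0,0,0,0,0.14,1],[0,0,0,0,0,0.14,1],[0,0,0,0,0,0.14,1],[0,0,0,0,0,0.03,1],[0,0,0,0,0.1,0,1]]]'>/dev/null
python3 -m jog '[[[0,0,0,0,0.1,0,1],[0,0,0,0,0.1,0,1],[0,0,0,0,0.1,0,1],[0,0,0,0,0,0,1],[0,0,0,0,0,0,1]]]'
cat > fit.py <<'E'
from h import *
from scipy.optimize import minimize
def box(l,w,h):
    return np.array([[sx*l/2,sy*w/2,z] for z in(0,h) for sx in(-1,1) for sy in(-1,1)])
def fit(q,dims,x0,ps):
    ms=[]
    for p in ps:
        r=bot.trace(q,p)
        ref=proj(p,[x0[0],x0[1],0.02])[0]
        r=[d for d in r if d['region'][max(0,int(ref[1])-12):int(ref[1])+12,int(ref[0])-12:int(ref[0])+12].any()]
        ms.append(r[0]['region'])
    B=box(*dims)
    def c(v):
        R=Ro.from_euler('z',v[2]).as_matrix();s=0
        for p,m in zip(ps,ms):
            uv=proj(p,B@R.T+[v[0],v[1],0]);S=4
            im=np.zeros((384*S,512*S),np.uint8);cv2.fillConvexPoly(im,cv2.convexHull(((uv+.5)*S).astype(np.int32)),255)
            a=cv2.resize(im,(512,384),interpolation=cv2.INTER_AREA)/255.
            s+=1-np.minimum(a,m).sum()/np.maximum(a,m).sum()
        return s
    best=min((minimize(c,[x0[0],x0[1],y],method='Nelder-Mead',options=dict(initial_simplex=np.array([[0,0,0],[.01,0,0],[0,.01,0],[0,0,.1]])+[x0[0],x0[1],y])) for y in x0[2]),key=lambda o:o.fun)
    return best.x,best.fun
E
python3 - <<'E'
from fit import *
s=bot.observe();print(s['clock'],s['position'],s['tool_rot'],s['qpos'])
P=[bot.grab_frame('scene'),bot.grab_frame('side')]
save(P[0],'s1.png')
print('pan',fit('pan',(.29,.116,.062),(.573,.024,[1.35,1.57,1.8]),P))
for p in P: print('pan1',fit('pan',(.29,.116,.062),(.573,.024,[1.35,1.57,1.8]),[p]))
for p in P:
  for q in('scoop_grip','scoop_lip','scoop_bowl','ice0'):print(q,[(np.round(d['xyz'],3).tolist(),round(d['conf'],2)) for d in bot.spot_point(q,p)])
w=bot.grab_frame('wrist');save(w,'w1.png')
E
```

```text
clock: 1.8
position: [0.5392, -0.14, 0.304]
tool_rot: [3.141, 0.0, 1.571]
force: [-0.2, -0.4, 0.1]
grip_width: 0.0859
finger_force: 0.0
clock: 4.3
position: [0.4247, -0.3304, 0.3041]
tool_rot: [3.141, -0.398, 0.001]
force: [0.3, -0.1, 0.4]
grip_width: 0.0855
finger_force: 0.0
4.3 [ 0.4247 -0.3304  0.3041] [ 3.1414 -0.3978  0.0014] [ 0.4935  0.2988  0.2104  2.0382 -0.5939  0.5755 -0.4186]
pan (array([0.5716, 0.0255, 1.5422]), np.float64(0.5753557201579308))
pan1 (array([0.5713, 0.0265, 1.551 ]), np.float64(0.22866212881460835))
pan1 (array([0.5771, 0.0228, 1.4798]), np.float64(0.32833516163594456))
scoop_grip [([0.35, -0.202, 0.116], 0.88), ([0.369, -0.564, 0.119], 0.76)]
scoop_lip [([0.63, -0.325, 0.001], 0.96), ([0.214, -0.255, -0.005], 0.96), ([0.262, -0.467, 0.0], 0.88)]
scoop_bowl [([0.262, -0.24, 0.021], 0.75), ([0.579, -0.327, 0.024], 0.7), ([0.3, -0.505, 0.019], 0.63), ([0.544, 0.143, 0.021], 0.6)]
ice0 [([0.541, 0.108, 0.016], 0.63), ([0.607, 0.068, 0.015], 0.57), ([0.603, 0.145, 0.02], 0.54), ([0.607, 0.031, 0.02], 0.51), ([0.594, 0.107, 0.015], 0.5), ([0.557, 0.071, 0.013], 0.47), ([0.54, 0.039, 0.015], 0.46), ([0.542, 0.143, 0.02], 0.43)]
scoop_grip [([0.346, -0.203, 0.121], 0.91), ([0.366, -0.568, 0.117], 0.74), ([0.488, -0.33, 0.117], 0.72), ([0.605, 0.032, 0.015], 0.48)]
scoop_lip [([0.635, -0.329, 0.003], 0.58), ([0.211, -0.257, 0.002], 0.57), ([0.26, -0.465, 0.002], 0.56), ([0.571, 0.029, -0.001], 0.22)]
scoop_bowl [([0.264, -0.237, 0.021], 0.96), ([0.3, -0.509, 0.017], 0.81), ([0.574, -0.326, 0.024], 0.6)]
ice0 [([0.606, 0.034, 0.017], 0.63), ([0.547, 0.106, 0.017], 0.58), ([0.596, 0.148, 0.017], 0.56), ([0.592, 0.111, 0.015], 0.52), ([0.548, 0.141, 0.016], 0.52), ([0.539, 0.039, 0.02], 0.51), ([0.555, 0.07, 0.017], 0.51), ([0.606, 0.07, 0.018], 0.5), ([0.736, -0.142, 0.001], 0.32)]
```

```bash
python3 -m jog '[[[-17,0,0,0,0,0,1],[0,0,30,0,0,0,1],[0,0,30,0,0,0,1],[0,0,10,0,0,0,1],[0,0,0,0,0,0,1]]]'
python3 - <<'E'
from h import *
s=bot.observe()
w=bot.grab_frame('wrist');T=np.array(w['tool_from_camera'])
M=np.eye(4);M[:3,:3]=Ro.from_euler('xyz',s['tool_rot']).as_matrix();M[:3,3]=s['position']
C=np.linalg.inv(M@T);q=dict(w,R=C[:3,:3],t=C[:3,3])
save(w,'w2.png')
for n in('scoop_grip','scoop_lip','scoop_bowl'):print(n,[(np.round(d['xyz'],3).tolist(),round(d['conf'],2),proj(q,d['xyz'])[0].round().tolist()) for d in bot.spot_point(n,w)])
print('exp grip px',proj(q,[[.486,-.33,.119],[.483,-.33,.123]]))
a=cv2.imread('pics/w2.png');b=bot.grab_frame('side');save(b,'s2.png');b=cv2.imread('pics/s2.png')[180:300,200:360]
cv2.imwrite('pics/c2.png',np.hstack([cv2.resize(a,(400,300)),cv2.resize(b,(400,300),interpolation=3)]))
E
```

```text
clock: 5.55
position: [0.4364, -0.3298, 0.2319]
tool_rot: [-3.14, -0.398, 0.0]
force: [-0.1, -0.3, 0.1]
grip_width: 0.0858
finger_force: 0.0
scoop_grip [([0.483, -0.325, 0.118], 0.88, [249.0, 217.0])]
scoop_lip [([0.633, -0.328, -0.0], 0.62, [255.0, 70.0])]
scoop_bowl [([0.58, -0.329, 0.022], 0.73, [256.0, 113.0])]
exp grip px [[257.1937 211.7037]
 [257.2233 216.5067]]
```

View pics/c2.png

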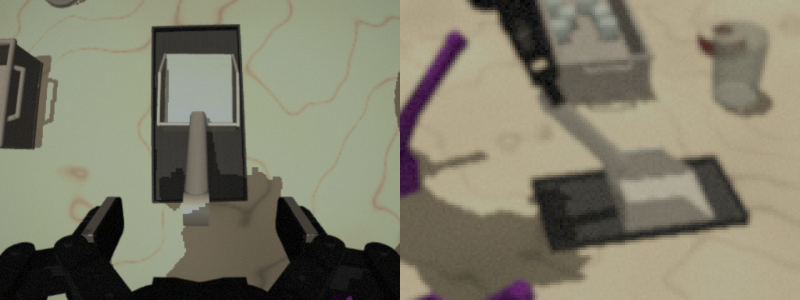

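The wrist crop shows the silver scoop centred (handle at about x=252/512) with the fingers astride it. The side view agrees. Now closing.

```bash
python3 -m jog '[[[0,0,20,0,0,0,1],[0,0,20,0,0,0,1],[0,0,15,0,0,0,1],[0,0,6,0,0,0,1],[0,0,0,0,0,0,1]]]' 
python3 -m jog '[[[0,0,0,0,0,0,0],[0,0,0,0,0,0,0],[0,0,0,0,0,0,0],[0,0,0,0,0,0,0],[0,0,0,0,0,0,0]]]' 100
python3 -m jog '[[[0,0,0,0,0,0,0],[0,0,0,0,0,0,0],[0,0,0,0,0,0,0],[0,0,0,0,0,0,0],[0,0,0,0,0,0,0]]]'
python3 - <<'E'
from h import *
s=bot.observe();print(s['force'],s['moment'],s['position'])
M=np.r_[s['position'],s['tool_rot']];np.save('grasp.npy',M)
w=bot.grab_frame('wrist')
for n in('scoop_grip','scoop_lip','scoop_bowl'):print(n,[(np.round(d['xyz'],3).tolist(),round(d['conf'],2)) for d in bot.spot_point(n,w)])
E
```

```text
clock: 6.3
position: [0.4602, -0.33, 0.1763]
tool_rot: [-3.141, -0.4, 0.001]
force: [-0.3, -0.2, 0.7]
grip_width: 0.0855
finger_force: 0.0
clock: 6.8
position: [0.4604, -0.33, 0.1769]
tool_rot: [3.141, -0.4, 0.001]
force: [-0.3, 1.4, 6.8]
grip_width: 0.015
finger_force: 97.1
clock: 7.3
position: [0.4605, -0.3299, 0.177]
tool_rot: [3.142, -0.401, 0.001]
force: [-0.7, 2.1, 6.1]
grip_width: 0.0145
finger_force: 97.2
[-0.7137  2.1029  6.1158] [0.4289 0.0457 0.1617] [ 0.4605 -0.3299  0.177 ]
scoop_grip [([0.485, -0.33, 0.119], 0.93)]
scoop_lip [([0.631, -0.326, 0.005], 0.73), ([0.58, -0.332, 0.022], 0.68)]
scoop_bowl [([0.579, -0.332, 0.022], 0.69)]
```

```bash
python3 -m jog '[[[4,0,-9,0,0,0,0],[8,0,-18,0,0,0,0],[12,0,-28,0,0,0,0],[12,0,-28,0,0,0,0],[12,0,-28,0,0,0,0]]]' 120
python3 -m jog '[[[8,0,-18,0,0,0,0],[4,0,-9,0,0,0,0],[0,0,0,0,0,0,0],[0,0,0,0,0,0,0]]]'
cat > sc.py <<'E'
from h import *
def scoop():
    """scoop pose in tool frame from wrist points"""
    s=bot.observe();w=bot.grab_frame('wrist')
    M=np.eye(4);M[:3,:3]=Ro.from_euler('xyz',s['tool_rot']).as_matrix();M[:3,3]=s['position']
    Mi=np.linalg.inv(M);o={}
    for n in('scoop_grip','scoop_lip','scoop_bowl'):
        r=bot.spot_point(n,w)
        r=[d for d in r if np.linalg.norm(d['xyz']-s['position'])<.3]
        if r:
            o[n]=(Mi@np.r_[r[0]['xyz'],1])[:3];print(n,np.round(r[0]['xyz'],4),round(r[0]['conf'],2),'tool',o[n]*1e3)
    if 'scoop_bowl' in o and 'scoop_lip' in o:
        d=o['scoop_lip']-o['scoop_bowl'];print('pitch est tool',np.degrees(np.arctan2(d[2],d[0])))
    save(w,'w_last.png');return s,w
E
python3 - <<'E'
from sc import *
# expected at grasp
g=np.load('grasp.npy');R=Ro.from_euler('xyz',g[3:]).as_matrix()
O=np.array([.583,-.33,.003])
for n,v in dict(grip=[-.097,0,.116],lip=[.05,0,0],bowl=[-.005,0,.02]).items(): print(n,(R.T@(O+v-g[:3]))*1e3)
s,w=scoop();print(s['position'],s['force'],s['moment'])
E
```

```text
clock: 8.0
position: [0.4609, -0.3298, 0.2992]
tool_rot: [-3.141, -0.399, 0.0]
force: [-0.1, 0.3, -1.7]
grip_width: 0.0147
finger_force: 116.9
clock: 8.4
position: [0.4616, -0.3296, 0.3263]
tool_rot: [-3.141, -0.399, 0.001]
force: [0.7, -0.0, -2.1]
grip_width: 0.0143
finger_force: 116.9
grip [ 0.8686  0.0757 63.3106]
lip [ 91.0054   0.2056 227.4457]
bowl [ 48.1565   0.1554 187.5838]
scoop_grip [ 0.487  -0.3295  0.2654] 0.61 tool [-0.2632 -0.085  65.9539]
scoop_lip [ 0.6322 -0.326   0.1517] 0.74 tool [ 89.3512  -3.3687 227.1416]
scoop_bowl [ 0.5812 -0.3314  0.1713] 0.57 tool [ 49.9707   1.9685 189.2601]
pitch est tool 43.88853756176789
[ 0.4616 -0.3296  0.3263] [ 0.7311 -0.0017 -2.1088] [ 0.0363  0.6531 -0.0485]
```

```bash
sed -i "s/ms.append(r\[0\]\['region'\])/m=r[0]['region'].astype(np.uint8); n,l,st,_=cv2.connectedComponentsWithStats(m); m=(l==1+st[1:,4].argmax()).astype(np.uint8); h=cv2.convexHull(cv2.findNonZero(m)); m=cv2.fillConvexPoly(m,h,1); ms.append(m)/" fit.py
python3 - <<'E'
from fit import *
P=[bot.grab_frame('scene'),bot.grab_frame('side')]
x0=(.573,.024,[1.35,1.57,1.8])
v,f=fit('pan',(.29,.116,.062),x0,P);print('pan',v,f)
for p in P: print('pan1',*fit('pan',(.29,.116,.062),x0,[p]))
C=[]
for p in P:
    C.append([d['xyz'] for d in bot.spot_point('ice0',p) if abs(d['xyz'][0]-.573)<.07 and abs(d['xyz'][1]-.1)<.1])
c,s=np.cos(v[2]),np.sin(v[2])
for X in C:
    D=np.array(X)[:,:2]-v[:2];L=np.c_[D@[c,s],D@[-s,c]]*1e3;print(L[L[:,0].argsort()].round())
a=P[0]['img'].copy()
B=np.vstack([box(.29,.116,.062)]);uv=proj(P[0],B@Ro.from_euler('z',v[2]).as_matrix().T+[v[0],v[1],0])
S=5;x,y=int(uv[:,0].min()-12),int(uv[:,1].min()-12);cr=cv2.resize(a[y:y+110,x:x+130],None,fx=S,fy=S,interpolation=3)[:,:,::-1].copy()
for i,j in[(4,5),(5,7),(7,6),(6,4),(0,1),(1,3)]: cv2.line(cr,tuple(((uv[i]-[x,y])*S).astype(int).tolist()),tuple(((uv[j]-[x,y])*S).astype(int).tolist()),(0,0,255),1)
cv2.imwrite('pics/pan.png',cr)
E
```

```text
pan [0.5679 0.022  1.5334] 0.5588753814637896
pan1 [0.5716 0.0293 1.5586] 0.07353013233572736
pan1 [0.5501 0.0214 1.4208] 0.4165821147345834
[[ 10. -35.]
 [ 16.  30.]
 [ 50. -38.]
 [ 52.  16.]
 [ 85. -24.]
 [ 86.  29.]
 [119.  30.]
 [124. -28.]]
[[  4.  -5.]
 [ 14.  30.]
 [ 53.  14.]
 [ 82.  29.]
 [119.  26.]]
```

View pics/pan.png

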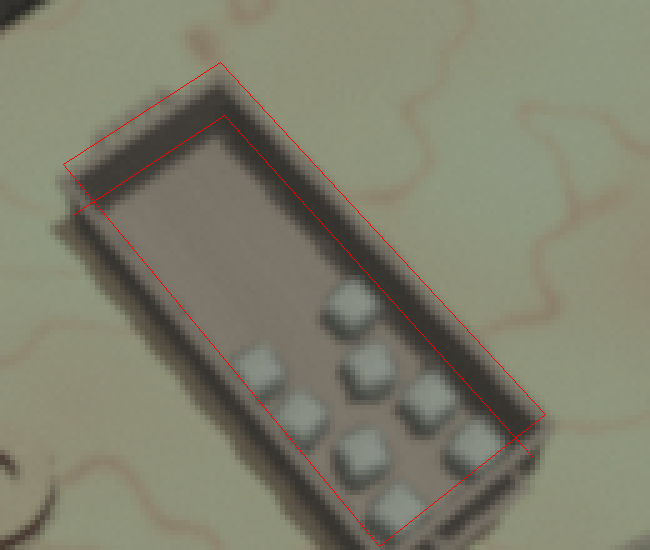

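Run:
```python
from fit import *
P=bot.grab_frame('scene');v=np.array([.5716,.0270,1.555]);print(proj(P,[*v[:2],0]))
a=P['img']
R=Ro.from_euler('z',v[2]).as_matrix();S=6;x,y=200,175
cr=cv2.resize(a[y:y+100,x:x+115],None,fx=S,fy=S,interpolation=2)[:,:,::-1].copy()
def dr(B,c):
    uv=((proj(P,B@R.T+[v[0],v[1],0])-[x,y]+.5)*S).astype(int)
    cv2.polylines(cr,[uv[[0,1,3,2]].reshape(-1,1,2)],True,c,1)
dr(box(.29,.116,.062)[4:],(0,0,255));dr(box(.282,.108,.062)[4:],(0,255,0));dr(box(.282,.108,.004)[4:],(255,0,0))
cv2.imwrite('pics/pan2.png',cr)
```

```text
[[256.9325 240.9973]]
```

View pics/pan2.png

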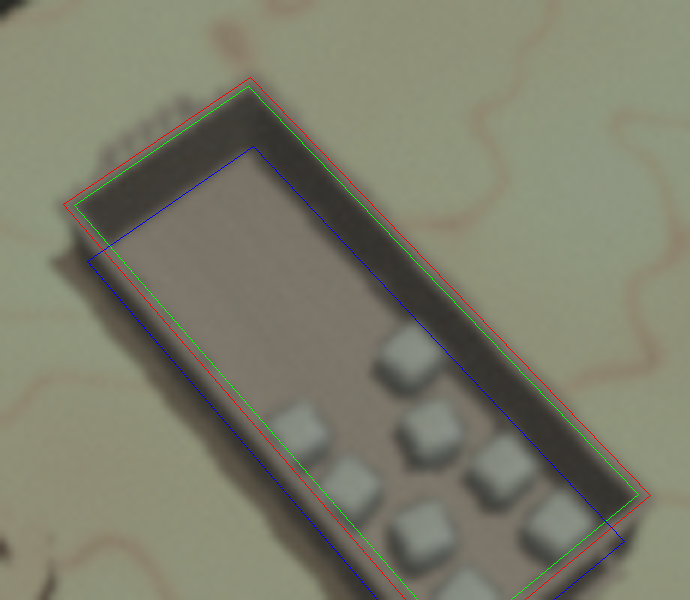

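The overlay fits the rim and floor edge to about 1–2 mm, so the pan is at (0.5716, 0.0270, yaw 1.555). I'm moving over to it and rotating.

```bash
python3 -m jog '[[[25,-7,10.5,0,0,0,0],[25,-7,10.5,0,0,0,0],[25,-8,10.5,0,0,0,0],[25,-8,10.5,0,0,0,0],[0,0,0,0.055,0,-0.13,0]]]' 120
python3 -m jog '[[[0,0,0,0.055,0,-0.13,0],[0,0,0,0.055,0,-0.13,0],[0,0,0,0.055,0,-0.13,0],[0,0,0,0.055,0,-0.13,0],[0,0,0,0.055,0,-0.13,0]]]' >/dev/null
python3 -m jog '[[[0,0,0,0.055,0,-0.13,0],[0,0,0,0.055,0,-0.13,0],[0,0,0,0.055,0,-0.13,0],[0,0,0,0.055,0,-0.13,0],[0,0,0,0.055,0,-0.13,0]]]'
cat > plan.py <<'E'
from h import *
PAN=np.array([.5716,.0270,1.555]);g=np.load('grasp.npy')
def M4(p,R): M=np.eye(4);M[:3,:3]=R;M[:3,3]=p;return M
def cur(): s=bot.observe();return M4(s['position'],Ro.from_euler('xyz',s['tool_rot']).as_matrix())
TS=np.linalg.inv(M4(g[:3],Ro.from_euler('xyz',g[3:]).as_matrix()))@M4([.583,-.33,.003],np.eye(3))
def pan_pose(x,y,z,nd,pivot=(0,0,0)):
    """scoop pose in pan frame (mm): pivot point of the scoop (scoop frame,mm) put at x,y,z; nd = nose-down deg"""
    W=M4([PAN[0],PAN[1],0],Ro.from_euler('z',PAN[2]).as_matrix())
    R=Ro.from_euler('y',nd,degrees=True).as_matrix();return W@M4(np.array([x,y,z])/1e3-R@np.array(pivot)/1e3,R)
def rows(S,T0=None,TS=TS):
    T0=cur() if T0 is None else T0;T=S@np.linalg.inv(TS);D=np.linalg.inv(T0)@T
    print('shift mm',(D[:3,3]*1e3).round(1),'turn',Ro.from_matrix(D[:3,:3]).as_rotvec().round(3),'TCP',T[:3,3].round(4));return T
def where(TS=TS):
    W=M4([PAN[0],PAN[1],0],Ro.from_euler('z',PAN[2]).as_matrix());S=np.linalg.inv(W)@cur()@TS
    L=(S@[.05,0,0,1])[:3]*1e3;print('scoop in pan: origin',(S[:3,3]*1e3).round(1),'lip',L.round(1),'rotvec',Ro.from_matrix(S[:3,:3]).as_rotvec().round(3))
E
python3 - <<'E'
from plan import *
where();T=rows(pan_pose(-16,-1,90,3,(50,0,0)));T=rows(pan_pose(-16,-1,5,3,(50,0,0)),T);T=rows(pan_pose(125,-1,5,3,(50,0,0)),T)
print(bot.observe()['qpos'])
E
```

```text
clock: 9.55
position: [0.5742, -0.2955, 0.3268]
tool_rot: [-3.14, -0.4, 0.147]
force: [-0.2, 1.0, -2.6]
grip_width: 0.0147
finger_force: 117.3
clock: 10.55
position: [0.5702, -0.3003, 0.3272]
tool_rot: [-3.141, -0.4, 1.558]
force: [-0.7, -1.2, -1.1]
grip_width: 0.0145
finger_force: 117.4
scoop in pan: origin [-204.9   -3.5  153.2] lip [-154.9   -3.3  153.2] rotvec [0.    0.    0.003]
shift mm [115.2  -2.3 107.9] turn [-0.001 -0.052  0.002] TCP [ 0.5697 -0.1521  0.2727]
shift mm [-29.   -0.   79.9] turn [ 0. -0. -0.] TCP [ 0.5697 -0.1521  0.1877]
shift mm [132.5   0.1  48.1] turn [ 0. -0. -0.] TCP [ 0.5719 -0.0112  0.1877]
[ 0.5805  0.6366 -0.089   1.384  -0.3069  1.33    0.5963]
```

```bash
python3 -m jog '[[[23,0,21.6,0,0,0,0],[23,-1,21.6,0,0,0,0],[23,-1,21.6,0,0,0,0],[23,0,21.6,0,0,0,0],[23,0,21.6,0,-0.052,0,0]]]' 120
python3 -m jog '[[[-7,0,20,0,0,0,0],[-7,0,20,0,0,0,0],[-6,0,15,0,0,0,0],[0,0,0,0,0,0,0],[0,0,0,0,0,0,0]]]'
python3 - <<'E'
from plan import *
where();rows(pan_pose(-16,-1,5,3,(50,0,0)));print(bot.observe()['force'])
from sc import scoop
s,w=scoop()
p=bot.grab_frame('scene');save(p,'s3.png')
a=cv2.imread('pics/w_last.png');b=cv2.imread('pics/s3.png')[160:290,180:340]
cv2.imwrite('pics/c3.png',np.hstack([cv2.resize(a,(400,300)),cv2.resize(b,(400,325),interpolation=3)[:300]]))
E
```

```text
clock: 11.05
position: [0.5705, -0.1519, 0.2718]
tool_rot: [-3.141, -0.348, 1.551]
force: [0.8, -0.2, -1.9]
grip_width: 0.0143
finger_force: 117.4
clock: 11.55
position: [0.571, -0.1523, 0.2144]
tool_rot: [-3.141, -0.348, 1.553]
force: [0.4, -0.2, -0.7]
grip_width: 0.0147
finger_force: 117.2
scoop in pan: origin [-66.   -2.6  34.3] lip [-16.1  -2.7  31.7] rotvec [ 0.     0.052 -0.003]
shift mm [-9.  -1.3 25.1] turn [ 0.001 -0.    -0.003] TCP [ 0.5697 -0.1521  0.1877]
[ 0.3603 -0.1891 -0.7087]
scoop_grip [ 0.5681 -0.1263  0.1539] 0.75 tool [ 3.712  -3.332  65.7223]
scoop_lip [0.5726 0.0142 0.0322] 0.76 tool [ 94.283   -1.3203 228.093 ]
scoop_bowl [ 0.5731 -0.0332  0.0347] 0.5 tool [ 50.5995   0.031  209.5677]
pitch est tool 22.980777547578377
```

View pics/c3.png

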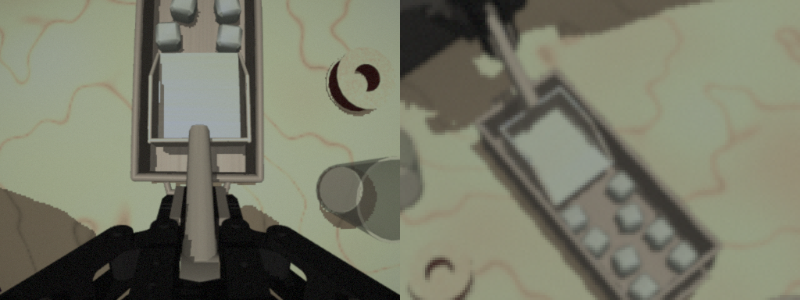

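```bash
python3 -m jog '[[[-3,-1,8.5,0,0,0,0],[-3,0,8.5,0,0,0,0],[-2,0,5,0,0,0,0],[-1,0,2.5,0,0,0,0],[0,0,0,0,0,0,0]]]' 120
python3 -m jog '[[[5,0,1.8,0,0,0,0],[8,0,2.9,0,0,0,0],[8,0,2.9,0,0,0,0],[8,0,2.9,0,0,0,0],[8,0,2.9,0,0,0,0]]]'
python3 -m jog '[[[8,0,2.9,0,0,0,0],[8,0,2.9,0,0,0,0],[8,0,2.9,0,0,0,0],[8,0,2.9,0,0,0,0],[0,0,0,0,0,0,0]]]'
python3 - <<'E'
from plan import *
where();rows(pan_pose(120,-1,5,3,(50,0,0)));print(bot.observe()['force'],bot.observe()['moment'])
from sc import scoop
s,w=scoop()
p=bot.grab_frame('scene');save(p,'s4.png')
a=cv2.imread('pics/w_last.png');b=cv2.imread('pics/s4.png')[160:290,180:340]
cv2.imwrite('pics/c4.png',np.hstack([cv2.resize(a,(400,300)),cv2.resize(b,(400,325),interpolation=3)[:300]]))
E
```

```text
clock: 12.3
position: [0.5697, -0.152, 0.1875]
tool_rot: [-3.141, -0.349, 1.553]
force: [-0.9, -0.4, -1.9]
grip_width: 0.0146
finger_force: 117.4
clock: 12.8
position: [0.5706, -0.1116, 0.1882]
tool_rot: [-3.142, -0.348, 1.554]
force: [0.3, 0.3, -1.6]
grip_width: 0.0143
finger_force: 117.5
clock: 13.3
position: [0.5711, -0.0771, 0.1882]
tool_rot: [-3.141, -0.349, 1.555]
force: [0.3, 0.7, -2.2]
grip_width: 0.0146
finger_force: 117.4
scoop in pan: origin [ 9.2 -1.2  8.1] lip [59.1 -1.3  5.5] rotvec [ 0.     0.052 -0.001]
shift mm [57.2 -0.2 21.3] turn [-0.    -0.001 -0.001] TCP [ 0.5719 -0.0162  0.1877]
[ 0.3406  0.73   -2.1619] [-0.5608  0.032  -0.0194]
scoop_grip [ 0.5668 -0.0518  0.1262] 0.9 tool [ 2.5574 -4.6789 66.885 ]
scoop_lip [0.5736 0.084  0.0042] 0.7 tool [ 88.558    0.014  227.9866]
scoop_bowl [0.5739 0.028  0.026 ] 0.68 tool [ 43.3948   1.1923 188.3606]
pitch est tool 41.26359250434034
```

View pics/c4.png

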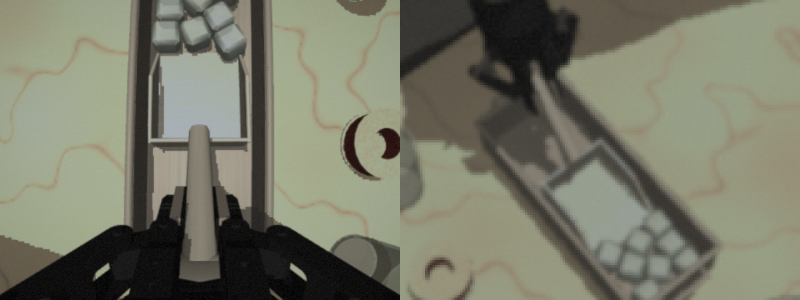

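The cubes are bunched at the end ahead of the lip, so I'm continuing slowly and watching the force.

```bash
python3 -m jog '[[[4.6,0,2.2,0,0,0,0],[4.6,0,2.2,0,0,0,0],[4.7,0,1.7,0,0,0,0],[4.7,0,1.7,0,0,0,0],[4.7,0,1.7,0,0,0,0]]]' 120
python3 -c "
from plan import *;where();print(bot.observe()['force'],bot.observe()['moment'])"
python3 -m jog '[[[4.7,0,1.7,0,0,0,0],[4.7,0,1.7,0,0,0,0],[4.7,0,1.7,0,0,0,0],[0,0,0,0,0,0,0]]]'
python3 - <<'E'
from plan import *
where();print(bot.observe()['force'],bot.observe()['moment'])
from sc import scoop
s,w=scoop()
p=bot.grab_frame('scene');save(p,'s5.png')
a=cv2.imread('pics/w_last.png');b=cv2.imread('pics/s5.png')[180:310,200:360]
cv2.imwrite('pics/c5.png',np.hstack([cv2.resize(a,(400,300)),cv2.resize(b,(400,325),interpolation=3)[:300]]))
E
```

```text
clock: 14.05
position: [0.5714, -0.0527, 0.1871]
tool_rot: [-3.141, -0.349, 1.554]
force: [-0.6, -0.1, -1.2]
grip_width: 0.0143
finger_force: 117.5
scoop in pan: origin [33.5 -1.3  7. ] lip [83.5 -1.4  4.4] rotvec [ 0.001  0.052 -0.002]
[-0.6133 -0.0835 -1.1938] [-0.6899  0.0691  0.0423]
clock: 14.45
position: [0.5717, -0.0375, 0.1871]
tool_rot: [-3.141, -0.349, 1.554]
force: [-0.3, -0.5, -3.0]
grip_width: 0.0143
finger_force: 117.9
scoop in pan: origin [48.8 -1.3  7.1] lip [98.7 -1.4  4.5] rotvec [ 0.     0.052 -0.001]
[-0.2673 -0.4824 -2.9737] [-0.8087  0.0205  0.0367]
scoop_grip [ 0.5708 -0.0168  0.1252] 0.61 tool [-1.708 -1.243 65.284]
scoop_lip [0.5721 0.1281 0.0071] 0.96 tool [ 94.1183  -2.2549 225.7882]
scoop_bowl [0.5741 0.068  0.0276] 0.75 tool [ 44.679    0.7163 185.9989]
pitch est tool 38.827456379698695
```

View pics/c5.png

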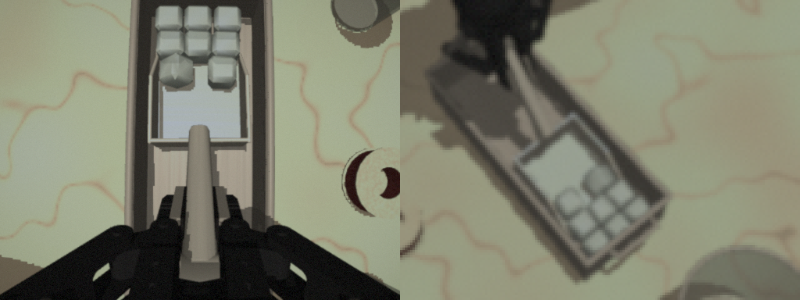

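Two cubes are already in the bowl, and the other six sit in neat rows of three that fit its width. Continuing to the end wall.

```bash
python3 -m jog '[[[4.7,0,1.6,0,0,0,0],[4.7,0,1.6,0,0,0,0],[4.7,0,1.6,0,0,0,0],[4.7,0,1.7,0,0,0,0],[0,0,0,0,0,0,0]]]' 120
python3 -c "
from plan import *;where();print(bot.observe()['force'],bot.observe()['moment'])"
python3 -m jog '[[[4.7,0,1.7,0,0,0,0],[4.7,0,1.7,0,0,0,0],[2.8,0,1,0,0,0,0],[0,0,0,0,0,0,0]]]'
python3 - <<'E'
from plan import *
where();print(bot.observe()['force'],bot.observe()['moment'])
from sc import scoop
s,w=scoop()
p=bot.grab_frame('scene');save(p,'s6.png')
a=cv2.imread('pics/w_last.png');b=cv2.imread('pics/s6.png')[180:310,200:360]
cv2.imwrite('pics/c6.png',np.hstack([cv2.resize(a,(400,300)),cv2.resize(b,(400,325),interpolation=3)[:300]]))
E
```

```text
clock: 15.2
position: [0.5723, -0.0181, 0.1876]
tool_rot: [3.141, -0.348, 1.554]
force: [0.0, -0.3, -2.3]
grip_width: 0.0147
finger_force: 117.6
scoop in pan: origin [68.  -1.7  7.5] lip [118.   -1.8   4.8] rotvec [-0.     0.053 -0.002]
[ 0.0164 -0.3237 -2.3087] [-1.1411 -0.1427 -0.0103]
clock: 15.6
position: [0.5723, -0.0048, 0.1874]
tool_rot: [-3.141, -0.349, 1.554]
force: [-1.1, 0.3, -3.1]
grip_width: 0.0144
finger_force: 117.6
scoop in pan: origin [81.6 -1.3  7.4] lip [131.5  -1.3   4.8] rotvec [ 0.001  0.052 -0.001]
[-1.0757  0.2936 -3.1337] [-0.8649  0.0006  0.0294]
scoop_grip [0.5701 0.0152 0.1276] 0.61 tool [-1.7231 -2.4467 63.0392]
scoop_lip [0.5728 0.1507 0.0192] 0.41 tool [ 88.6067  -1.9002 211.2226]
scoop_bowl [0.574  0.1025 0.0263] 0.67 tool [ 45.7586   0.083  188.0883]
pitch est tool 28.365259751133614
```

View pics/c6.png

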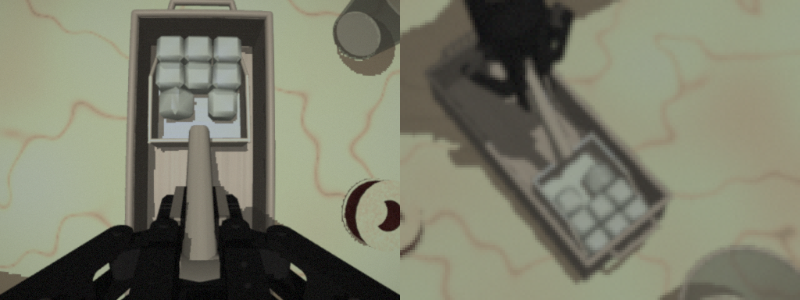

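All eight cubes are in the bowl (wrist picture about (245,90)/512). Pushing the last few mm, then tilting the nose up.

```bash
python3 -m jog '[[[2.5,0,0.9,0,0,0,0],[2.5,0,0.9,0,0,0,0],[0,0,0,0,0,0,0]]]' 120
python3 - <<'E'
from plan import *
where();print(bot.observe()['force'])
T=None
for nd in(0,-3,-6,-9,-12,-15,-18): T=rows(pan_pose(36,-1.3,9.5,nd,(-50,0,0)),T)
T=rows(pan_pose(20,-1.3,130,-18,(-50,0,0)),T)
E
```

```text
clock: 16.15
position: [0.5724, 0.0001, 0.1875]
tool_rot: [-3.141, -0.348, 1.554]
force: [-0.6, 0.2, -3.3]
grip_width: 0.0149
finger_force: 117.6
scoop in pan: origin [86.4 -1.5  7.4] lip [136.3  -1.6   4.8] rotvec [ 0.     0.052 -0.002]
[-0.6305  0.1671 -3.3391]
shift mm [-10.4  -0.    0.5] turn [ 0.     0.052 -0.002] TCP [ 0.5723 -0.0095  0.1835]
shift mm [-9.9 -0.   0.2] turn [-0.     0.052 -0.   ] TCP [ 0.5721 -0.0185  0.1794]
shift mm [-9.9 -0.   0.2] turn [-0.     0.052 -0.   ] TCP [ 0.572  -0.0273  0.1749]
shift mm [-9.9 -0.   0.2] turn [-0.     0.052 -0.   ] TCP [ 0.5719 -0.0358  0.17  ]
shift mm [-9.9 -0.   0.2] turn [-0.     0.052 -0.   ] TCP [ 0.5717 -0.0441  0.1646]
shift mm [-9.9 -0.   0.2] turn [-0.     0.052 -0.   ] TCP [ 0.5716 -0.052   0.1588]
shift mm [-9.9 -0.   0.2] turn [-0.     0.052 -0.   ] TCP [ 0.5715 -0.0597  0.1525]
shift mm [  66.9    0.  -101.5] turn [ 0. -0. -0.] TCP [ 0.5712 -0.0757  0.273 ]
```

```bash
python3 -m jog '[[[-10,0,0,0,0.052,0,0],[-10,0,0,0,0.052,0,0],[-10,0,0,0,0.052,0,0],[-10,0,0,0,0.052,0,0],[-10,0,0,0,0.052,0,0]]]' 120
python3 -m jog '[[[-10,0,0,0,0.052,0,0],[-10,0,0,0,0.052,0,0],[0,0,0,0,0,0,0],[0,0,0,0,0,0,0]]]'
python3 - <<'E'
from plan import *
where();print(bot.observe()['force'],bot.observe()['moment'])
from sc import scoop
s,w=scoop()
p=bot.grab_frame('scene');save(p,'s7.png')
a=cv2.imread('pics/w_last.png');b=cv2.imread('pics/s7.png')[180:310,200:360]
cv2.imwrite('pics/c7.png',np.hstack([cv2.resize(a,(400,300)),cv2.resize(b,(400,325),interpolation=3)[:300]]))
E
```

```text
clock: 16.65
position: [0.5718, -0.0456, 0.1657]
tool_rot: [3.141, -0.61, 1.553]
force: [-0.3, 0.2, -3.3]
grip_width: 0.0148
finger_force: 117.6
clock: 17.05
position: [0.5714, -0.0612, 0.1538]
tool_rot: [-3.141, -0.711, 1.553]
force: [0.4, 0.8, -3.1]
grip_width: 0.0143
finger_force: 117.5
scoop in pan: origin [81.7 -1.6 25.6] lip [129.3  -1.8  40.9] rotvec [ 0.    -0.311 -0.003]
[ 0.4308  0.7931 -3.1279] [-1.3656  0.0238  0.0211]
scoop_grip [ 0.5701 -0.0204  0.1041] 0.73 tool [-1.6033 -2.016  64.2497]
```

View pics/c7.png

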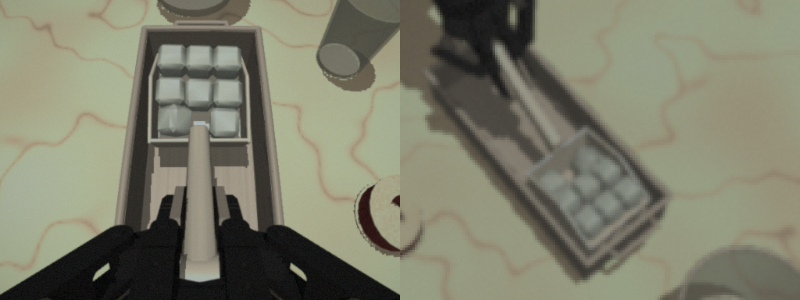

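All eight cubes have settled against the back of the bowl. Lifting straight up.

```bash
python3 -m jog '[[[6,0,-7,0,0,0,0],[13,0,-15,0,0,0,0],[13,0,-15,0,0,0,0],[13,0,-15,0,0,0,0],[13,0,-15,0,0,0,0]]]' 120
python3 -m jog '[[[13,0,-15,0,0,0,0],[13,0,-15,0,0,0,0],[13,0,-15,0,0,0,0],[13,0,-15,0,0,0,0],[7,0,-8,0,0,0,0]]]'
python3 - <<'E'
from plan import *
where();print(bot.observe()['qpos'])
for n in('scene','side'):
    p=bot.grab_frame(n)
    for q in('bucket','bucket_rim'):print(q,[(np.round(d['xyz'],3).tolist(),round(d['conf'],2)) for d in bot.spot_point(q,p)][:1])
T=rows(pan_pose(272,5.7,165,-18,(50,0,0)))
for nd in range(-13,16,5):T=rows(pan_pose(272,5.7,165-(nd+18)*.4,nd,(50,0,0)),T)
for nd in range(20,56,5):T=rows(pan_pose(272,5.7,150-(nd-15)*.75,nd,(50,0,0)),T)
E
```

```text
clock: 17.8
position: [0.5714, -0.0609, 0.2441]
tool_rot: [3.141, -0.712, 1.554]
force: [0.2, -0.4, -3.5]
grip_width: 0.0145
finger_force: 117.6
clock: 18.3
position: [0.5715, -0.0606, 0.3348]
tool_rot: [3.139, -0.711, 1.556]
force: [0.3, 0.2, -3.6]
grip_width: 0.0145
finger_force: 117.5
scoop in pan: origin [ 82.2  -1.9 206.6] lip [129.8  -1.9 221.9] rotvec [-0.002 -0.311 -0.002]
[ 0.5281  0.5532 -0.3578  1.6531 -0.5587  1.1762  0.4658]
bucket [([0.572, 0.317, -0.001], 0.75)]
bucket_rim [([0.572, 0.317, 0.124], 0.83)]
bucket [([0.567, 0.316, -0.006], 0.69)]
bucket_rim [([0.571, 0.317, 0.125], 0.85)]
shift mm [ 71.9  -6.8 134.1] turn [ 0.     0.002 -0.003] TCP [0.5667 0.0813 0.2771]
shift mm [18.9  0.  -5.6] turn [ 0.    -0.087  0.   ] TCP [0.5669 0.0919 0.2937]
shift mm [19.   0.  -5.4] turn [ 0.    -0.087  0.   ] TCP [0.5671 0.1041 0.3093]
shift mm [19.1  0.  -5.4] turn [ 0.    -0.087  0.   ] TCP [0.5673 0.1177 0.3237]
shift mm [19.3  0.  -5.3] turn [ 0.    -0.087  0.   ] TCP [0.5675 0.1328 0.3369]
shift mm [19.5  0.  -5.2] turn [ 0.    -0.087  0.   ] TCP [0.5678 0.1491 0.3487]
shift mm [19.6  0.  -5.1] turn [ 0.    -0.087  0.   ] TCP [0.568  0.1665 0.359 ]
shift mm [31.3  0.  -3.8] turn [ 0.   -0.14  0.  ] TCP [0.5685 0.1965 0.3687]
shift mm [20.   0.  -3.3] turn [ 0.    -0.087  0.   ] TCP [0.5688 0.2163 0.3731]
shift mm [20.3  0.  -3.3] turn [ 0.    -0.087  0.   ] TCP [0.5692 0.2367 0.3756]
shift mm [20.6  0.  -3.3] turn [ 0.    -0.087  0.   ] TCP [0.5695 0.2576 0.3764]
shift mm [21.   0.  -3.4] turn [ 0.    -0.087  0.   ] TCP [0.5698 0.2787 0.3754]
shift mm [21.3  0.  -3.5] turn [ 0.    -0.087  0.   ] TCP [0.5702 0.3001 0.3725]
shift mm [21.6  0.  -3.6] turn [ 0.    -0.087  0.   ] TCP [0.5705 0.3214 0.3677]
shift mm [21.9  0.  -3.7] turn [ 0.    -0.087  0.   ] TCP [0.5708 0.3426 0.3611]
```

```bash
python3 -m jog '[[[4,-0.4,7.5,0,0,0,0],[8,-0.8,15,0,0,0,0],[10,-1,19,0,0,0,0],[10,-1,19,0,0,0,0],[10,-1,19,0,0,0,0]]]' 120
python3 -m jog '[[[10,-1,19,0,0,0,0],[10,-0.8,18,0,0,0,0],[7,-0.6,12,0,0,0,0],[3,-0.2,5.6,0,0,0,0],[0,0,0,0,0,0,0]]]'
python3 - <<'E'
from plan import *
where();print(bot.observe()['qpos'])
p=bot.grab_frame('scene');save(p,'s8.png');q=bot.grab_frame('side');save(q,'d8.png')
a=cv2.imread('pics/s8.png')[200:350,260:420];b=cv2.imread('pics/d8.png')[90:240,190:350]
cv2.imwrite('pics/c8.png',np.hstack([cv2.resize(a,(400,375),interpolation=3),cv2.resize(b,(400,375),interpolation=3)]))
E
```

```text
clock: 19.1
position: [0.5683, 0.0242, 0.2988]
tool_rot: [-3.14, -0.713, 1.553]
force: [-0.6, -1.0, -3.6]
grip_width: 0.0148
finger_force: 117.5
clock: 19.6
position: [0.5669, 0.0819, 0.2778]
tool_rot: [-3.14, -0.712, 1.554]
force: [-0.4, -0.7, -2.8]
grip_width: 0.0145
finger_force: 117.6
scoop in pan: origin [224.7   5.4 149.8] lip [272.3   5.3 165.1] rotvec [ 0.001 -0.312 -0.002]
[ 0.3535  0.575  -0.4321  1.8088 -0.641   0.8877  0.4045]
```

View pics/c8.png

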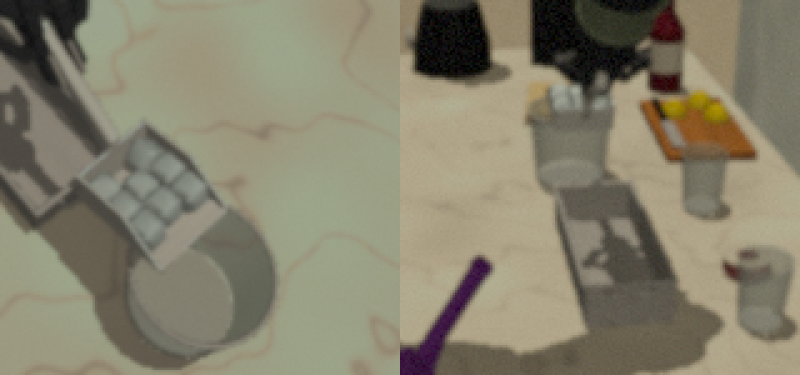

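Pan empty, all eight cubes in the scoop, lip over the bucket mouth. Pouring.

```bash
python3 -m jog '[[[19,0,-5.5,0,-0.087,0,0],[19,0,-5.4,0,-0.087,0,0],[19,0,-5.4,0,-0.087,0,0],[19,0,-5.3,0,-0.087,0,0],[19.5,0,-5.2,0,-0.087,0,0]]]' 120
python3 -m jog '[[[19.6,0,-5.1,0,-0.087,0,0],[0,0,0,0,0,0,0],[15.6,0,-1.9,0,-0.07,0,0],[15.7,0,-1.9,0,-0.07,0,0],[0,0,0,0,0,0,0]]]'
python3 -m jog '[[[20,0,-3.3,0,-0.087,0,0],[20,0,-3.3,0,-0.087,0,0],[20.6,0,-3.3,0,-0.087,0,0],[21,0,-3.4,0,-0.087,0,0],[0,0,0,0,0,0,0]]]'
python3 - <<'E'
from plan import *
where();print(bot.observe()['qpos'])
T=None
for nd in (45,50,55):T=rows(pan_pose(272,5.7,150-(nd-15)*.75,nd,(50,0,0)),T)
p=bot.grab_frame('scene');save(p,'s9.png');q=bot.grab_frame('side');save(q,'d9.png')
for p in(p,q):print([(np.round(d['xyz'],3).tolist(),round(d['conf'],2)) for d in bot.spot_point('ice0',p)])
E
```

```text
clock: 20.2
position: [0.5687, 0.1483, 0.3508]
tool_rot: [3.14, -0.273, 1.551]
force: [-0.9, 0.4, -4.1]
grip_width: 0.0147
finger_force: 117.5
clock: 20.7
position: [0.5688, 0.1994, 0.3687]
tool_rot: [-3.141, -0.05, 1.557]
force: [-0.9, 0.8, -2.3]
grip_width: 0.0144
finger_force: 117.7
clock: 21.2
position: [0.5695, 0.2824, 0.3731]
tool_rot: [-3.138, 0.299, 1.559]
force: [-0.6, 1.1, -2.5]
grip_width: 0.0144
finger_force: 117.8
scoop in pan: origin [237.1   6.8 161.1] lip [275.3   7.  128.9] rotvec [0.002 0.699 0.003]
[-0.5998  0.5564 -0.0764  1.3847  0.2726  1.4036 -0.7537]
shift mm [17.1  0.5 -4.6] turn [-0.002 -0.086  0.003] TCP [0.5702 0.3001 0.3725]
shift mm [21.6  0.  -3.6] turn [ 0.    -0.087  0.   ] TCP [0.5705 0.3214 0.3677]
shift mm [21.9  0.  -3.7] turn [ 0.    -0.087  0.   ] TCP [0.5708 0.3426 0.3611]
[([0.541, 0.324, 0.03], 0.71), ([0.578, 0.358, 0.054], 0.65), ([0.601, 0.294, 0.019], 0.55), ([0.603, 0.322, 0.03], 0.54), ([0.567, 0.301, 0.022], 0.54), ([0.553, 0.357, 0.037], 0.52), ([0.587, 0.351, 0.025], 0.46)]
[([0.573, 0.028, -0.003], 0.64)]
```

```bash
python3 -m jog '[[[17,0,-4.6,0,-0.086,0,0],[21,0,-3.6,0,-0.087,0,0],[0,0,0,0,0,0,0],[0,0,0,0,0,0,0],[0,0,0,0,0,0,0]]]' 120
python3 - <<'E'
from plan import *
where();print(bot.observe()['force'])
p=bot.grab_frame('scene');save(p,'s10.png');q=bot.grab_frame('side');save(q,'d10.png')
for x in(p,q):print([(np.round(d['xyz'],3).tolist(),round(d['conf'],2)) for d in bot.spot_point('ice0',x)])
a=cv2.imread('pics/s10.png')[200:350,260:420];b=cv2.imread('pics/d10.png')[90:240,190:350]
cv2.imwrite('pics/c10.png',np.hstack([cv2.resize(a,(400,375),interpolation=3),cv2.resize(b,(400,375),interpolation=3)]))
E
```

```text
clock: 21.9
position: [0.5719, 0.3154, 0.3702]
tool_rot: [3.141, 0.47, 1.551]
force: [0.7, -0.5, -0.6]
grip_width: 0.0147
finger_force: 117.8
scoop in pan: origin [234.3   4.3 164.5] lip [266.6   4.1 126.2] rotvec [ 0.001  0.87  -0.005]
[ 0.7326 -0.5096 -0.5579]
[([0.586, 0.352, 0.023], 0.61), ([0.54, 0.297, 0.022], 0.57), ([0.603, 0.345, 0.046], 0.56), ([0.554, 0.354, 0.036], 0.56), ([0.568, 0.301, 0.022], 0.54), ([0.542, 0.321, 0.025], 0.53), ([0.571, 0.262, 0.163], 0.51), ([0.574, 0.317, -0.002], 0.48), ([0.596, 0.298, 0.023], 0.4), ([0.606, 0.32, 0.028], 0.38)]
[]
```

View pics/c10.png

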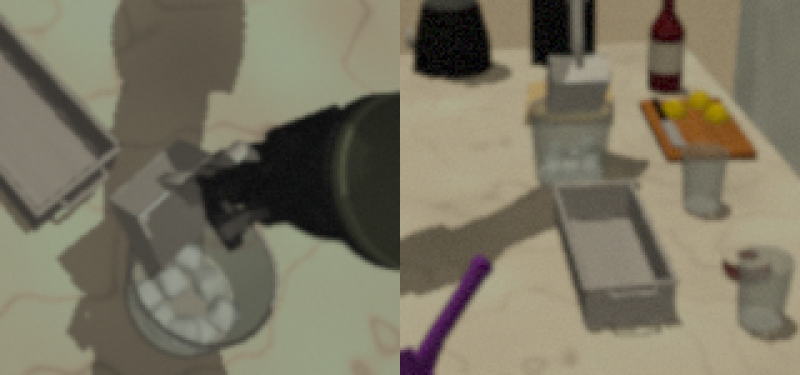

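Eight cubes are lying in the bucket (scene crop about (185,295)) and the bucket is upright. Backing out and returning to the tray.

```bash
python3 -m jog '[[[-9,0,-18,0,0,0,0],[-9,0,-18,0,0,0,0],[-9,0,-18,0,0,0,0],[-9,0,-18,0,0,0,0],[0,0,0,0,0.11,0,0]]]' 120
python3 -m jog '[[[0,0,0,0,0.11,0,0],[0,0,0,0,0.11,0,0],[0,0,0,0,0.11,0,0],[0,0,0,0,0.11,0,0],[0,0,0,0,0.11,0,0]]]'
python3 -m jog '[[[0,0,0,0,0.11,0,0],[0,0,0,0,0.1,0,0],[0,0,0,0,0,0,0]]]'
python3 - <<'E'
from plan import *
where();print(bot.observe()['qpos'])
T=cur();D=np.linalg.inv(T)@M4([.57,-.30,.33],T[:3,:3]);print(D[:3,3]*1e3)
for n in('scene','side'):
    p=bot.grab_frame(n);save(p,n+'11.png')
    print([(np.round(d['xyz'],3).tolist(),round(d['conf'],2)) for d in bot.spot_point('ice0',p)])
E
```

```text
clock: 22.6
position: [0.5709, 0.3193, 0.4513]
tool_rot: [3.141, 0.359, 1.556]
force: [1.2, 0.6, -2.2]
grip_width: 0.0144
finger_force: 117.9
clock: 23.1
position: [0.5713, 0.3172, 0.451]
tool_rot: [3.14, -0.194, 1.553]
force: [-0.6, 0.5, -2.3]
grip_width: 0.0145
finger_force: 117.9
clock: 23.4
position: [0.572, 0.3149, 0.4502]
tool_rot: [-3.142, -0.4, 1.549]
force: [-0.3, -1.0, -1.3]
grip_width: 0.0143
finger_force: 117.8
scoop in pan: origin [410.2   3.2 276.1] lip [460.2   2.9 276.1] rotvec [ 0.     0.    -0.007]
[-0.2807  0.4055 -0.2588  1.4629 -0.2728  1.0928 -0.4278]
[-613.0038   11.3057 -128.7735]
[([0.568, 0.302, 0.02], 0.72), ([0.553, 0.356, 0.034], 0.6), ([0.538, 0.323, 0.025], 0.57), ([0.584, 0.352, 0.022], 0.55), ([0.598, 0.294, 0.022], 0.43), ([0.603, 0.347, 0.046], 0.41), ([0.54, 0.292, 0.02], 0.4), ([0.603, 0.321, 0.026], 0.39)]
[]
```

```bash
for i in 1 2 3; do python3 -m jog '[[[-34,0.6,-7.2,0,0,0,0],[-34,0.6,-7.2,0,0,0,0],[-34,0.6,-7.2,0,0,0,0],[-34,0.6,-7.2,0,0,0,0],[-34,0.6,-7.2,0,0,0,0]]]' 120 >/dev/null; done
python3 -m jog '[[[-34,0.6,-7.2,0,0,0,0],[-34,0.6,-7.2,0,0,0,0],[-34,0.6,-7.2,0,0,0,0],[0,0,0,-0.055,0,0.13,0],[0,0,0,-0.055,0,0.13,0]]]'
python3 -m jog '[[[0,0,0,-0.055,0,0.13,0],[0,0,0,-0.055,0,0.13,0],[0,0,0,-0.055,0,0.13,0],[0,0,0,-0.055,0,0.13,0],[0,0,0,-0.055,0,0.13,0]]]' >/dev/null
python3 -m jog '[[[0,0,0,-0.055,0,0.13,0],[0,0,0,-0.055,0,0.13,0],[0,0,0,-0.055,0,0.13,0],[0,0,0,-0.055,0,0.13,0],[0,0,0,0,0,0,0]]]'
python3 - <<'E'
from plan import *
s=bot.observe();print(s['position'],s['tool_rot'])
G=M4(g[:3],Ro.from_euler('xyz',g[3:]).as_matrix())
for dz in(.12,.02,.001):
    U=G.copy();U[2,3]+=dz;D=np.linalg.inv(cur() if dz==.12 else T)@U;T=U
    print(dz,D[:3,3]*1e3,Ro.from_matrix(D[:3,:3]).as_rotvec())
from sc import scoop
scoop()
E
```

```text
clock: 25.6
position: [0.5719, -0.297, 0.3307]
tool_rot: [-3.139, -0.398, 1.265]
force: [0.7, 0.4, -2.0]
grip_width: 0.0146
finger_force: 118.0
clock: 26.6
position: [0.5725, -0.2941, 0.3318]
tool_rot: [3.14, -0.399, 0.003]
force: [0.3, 0.1, -1.9]
grip_width: 0.0142
finger_force: 118.0
[ 0.5725 -0.2941  0.3318] [ 3.1405 -0.3992  0.0027]
0.12 [-116.836    35.5426  -11.4189] [0.0004 0.0013 0.0016]
0.02 [-38.9904  -0.0069  92.0856] [ 0. -0.  0.]
0.001 [-7.4082 -0.0013 17.4963] [ 0. -0.  0.]
scoop_grip [ 0.5973 -0.291   0.2739] 0.68 tool [ 0.3264 -3.1176 62.9918]
scoop_lip [ 0.7461 -0.2877  0.1575] 0.92 tool [ 92.1915  -6.2043 228.0753]
scoop_bowl [ 0.6908 -0.2967  0.1791] 0.79 tool [ 49.613    2.6938 186.6802]
pitch est tool 44.19263758837934
```

```bash
python3 -m jog '[[[-29,9,-2.8,0,0,0,0],[-29,9,-2.9,0,0,0,0],[-29,9,-2.9,0,0,0,0],[-29,8.5,-2.8,0,0,0,0],[0,0,0,0,0,0,0]]]' 120
python3 -m jog '[[[-10,0,23,0,0,0,0],[-10,0,23,0,0,0,0],[-10,0,23,0,0,0,0],[-9,0,23,0,0,0,0],[0,0,0,0,0,0,0]]]'
python3 - <<'E'
from plan import *
G=M4(g[:3],Ro.from_euler('xyz',g[3:]).as_matrix());G[2,3]+=.001
D=np.linalg.inv(cur())@G;print(D[:3,3]*1e3,Ro.from_matrix(D[:3,:3]).as_rotvec())
E
```

```text
clock: 27.3
position: [0.4565, -0.3343, 0.2962]
tool_rot: [3.141, -0.398, -0.001]
force: [0.1, 0.5, -1.8]
grip_width: 0.0143
finger_force: 117.8
clock: 27.8
position: [0.4594, -0.332, 0.1946]
tool_rot: [-3.139, -0.397, 0.001]
force: [-0.6, 0.1, -1.3]
grip_width: 0.0147
finger_force: 117.9
[-5.3742 -2.0399 15.7888] [-0.0023  0.0032  0.0001]
```

```bash
python3 -m jog '[[[-3,-1,8,0,0,0,0],[-1.5,-1,4,0,0,0,0],[-1,0,3,0,0,0,0],[0,0,0,0,0,0,0],[0,0,0,0,0,0,0]]]' 120
python3 -c "
from plan import *
G=M4(g[:3],Ro.from_euler('xyz',g[3:]).as_matrix())
D=np.linalg.inv(cur())@G;print(D[:3,3]*1e3,Ro.from_matrix(D[:3,:3]).as_rotvec(),bot.observe()['force'])"
```

```text
clock: 28.3
position: [0.461, -0.3304, 0.1816]
tool_rot: [3.14, -0.401, 0.002]
force: [-0.3, 0.1, -1.1]
grip_width: 0.0145
finger_force: 117.8
[-2.2383 -0.4706  4.0902] [ 0.0012 -0.      0.0005] [-0.2615  0.0676 -1.0592]
```

```bash
python3 -m jog '[[[-1,0,1.6,0,0,0,0],[-0.6,0,1.2,0,0,0,0],[0,0,0,0,0,0,0]]]' 120
python3 -m jog '[[[-0.5,0,1.1,0,0,0,0],[0,0,0,0,0,0,0]]]'
python3 -m jog '[[[-0.3,0,0.6,0,0,0,0],[0,0,0,0,0,0,0]]]'
```

```text
clock: 28.6
position: [0.4603, -0.3303, 0.1778]
tool_rot: [3.141, -0.4, 0.001]
force: [-0.2, 0.4, -1.6]
grip_width: 0.0145
finger_force: 117.9
clock: 28.8
position: [0.4604, -0.3306, 0.1771]
tool_rot: [3.14, -0.401, 0.001]
force: [-3.0, -0.5, 6.5]
grip_width: 0.0147
finger_force: 119.0
clock: 29.0
position: [0.4603, -0.3306, 0.177]
tool_rot: [3.14, -0.401, 0.001]
force: [-10.0, 4.4, 21.7]
grip_width: 0.0145
finger_force: 121.8
```

Contact at 0.177, the same height as when I picked it up. Backing off the preload and releasing.

```bash
python3 -m jog '[[[0.5,0,-1.1,0,0,0,0],[0,0,0,0,0,0,0]]]' 40
python3 -m jog '[[[0,0,0,0,0,0,0.3],[0,0,0,0,0,0,0.6],[0,0,0,0,0,0,1],[0,0,0,0,0,0,1],[0,0,0,0,0,0,1]]]'
python3 -m jog '[[[0,0,-12,0,0,0,1],[0,0,-25,0,0,0,1],[0,0,-30,0,0,0,1],[0,0,-30,0,0,0,1],[0,0,-30,0,0,0,1]]]'
python3 -m jog '[[[0,0,-20,0,0,0,1],[0,0,0,0,0,0,1],[0,0,0,0,0,0,1],[0,0,0,0,0,0,1],[0,0,0,0,0,0,1]]]'
python3 - <<'E'
from h import *
s=bot.observe()
w=bot.grab_frame('wrist');save(w,'w12.png');p=bot.grab_frame('scene');save(p,'s12.png')
for n in('scoop_grip','scoop_lip','scoop_bowl','tray'):print(n,[(np.round(d['xyz'],3).tolist(),round(d['conf'],2)) for d in bot.spot_point(n,w)])
for n in('ice0','bucket','bucket_rim','tumbler_a','ribbon'):print(n,[(np.round(d['xyz'],3).tolist(),round(d['conf'],2)) for d in bot.spot_point(n,p)])
a=cv2.imread('pics/w12.png');b=cv2.imread('pics/s12.png')[100:350,140:400]
cv2.imwrite('pics/c12.png',np.hstack([cv2.resize(a,(400,300))[:300],cv2.resize(b,(312,300),interpolation=3)]))
E
```

```text
clock: 29.2
position: [0.4604, -0.3304, 0.1774]
tool_rot: [3.14, -0.4, 0.001]
force: [0.0, -0.2, -1.2]
grip_width: 0.0148
finger_force: 117.9
clock: 29.7
position: [0.4604, -0.3303, 0.1772]
tool_rot: [3.141, -0.4, 0.001]
force: [-0.1, 0.8, 0.2]
grip_width: 0.0816
finger_force: 0.0
clock: 30.2
position: [0.4098, -0.3302, 0.296]
tool_rot: [3.141, -0.4, 0.001]
force: [0.5, 0.5, -0.0]
grip_width: 0.0853
finger_force: 0.0
clock: 30.7
position: [0.403, -0.3301, 0.312]
tool_rot: [3.141, -0.399, 0.001]
force: [0.5, 0.1, 0.6]
grip_width: 0.0853
finger_force: 0.0
scoop_grip [([0.485, -0.329, 0.121], 0.87)]
scoop_lip [([0.632, -0.328, 0.002], 0.67)]
scoop_bowl [([0.576, -0.332, 0.024], 0.81)]
tray []
ice0 [([0.554, 0.355, 0.036], 0.66), ([0.584, 0.351, 0.023], 0.6), ([0.63, -0.329, 0.001], 0.58), ([0.6, 0.297, 0.021], 0.57), ([0.541, 0.324, 0.027], 0.57), ([0.604, 0.32, 0.026], 0.52), ([0.569, 0.303, 0.021], 0.44), ([0.605, 0.345, 0.047], 0.41), ([0.538, 0.294, 0.022], 0.41)]
bucket [([0.571, 0.319, -0.005], 0.98), ([0.754, 0.183, 0.002], 0.29)]
bucket_rim [([0.57, 0.317, 0.126], 0.78)]
tumbler_a [([0.754, 0.182, 0.001], 0.72), ([0.736, -0.142, 0.002], 0.68)]
ribbon [([0.762, -0.011, -0.004], 0.7), ([0.754, 0.183, 0.001], 0.65)]
```

View pics/c12.png

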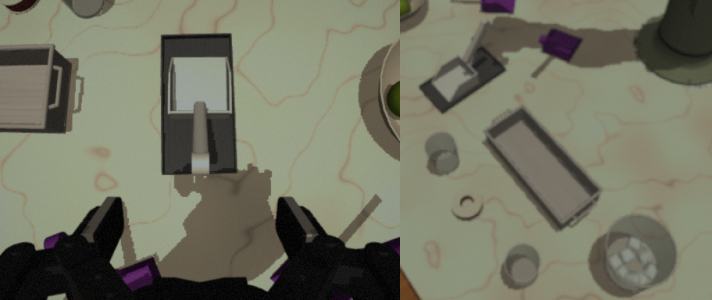

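The scoop lies flat and empty in its tray, all eight cubes are in the upright bucket, and the pan is empty. The tumblers and ribbon haven't moved. Handing in.

```bash
python3 -c "
from workcell import bot
print(bot.job_done())"
```

```text
the job is handed in; nothing more can be done
None
```

I put all eight ice cubes in the upright bucket in one scoopful, laid the scoop back flat in its tray and let go, left the tumblers and ribbon roll where they were, and handed the job in at about 31 s.

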